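# Press the glued leather disc home in a lidded pot

## Task

A leather disc has just been glued into the bottom of the wooden pot that stands in the bench lever press. Lift the pot's loose lid off by its brass knob and lay it knob up on the cork mat without dropping it; then flip the red safety catch fully down, and only after that pull the press arm down by its yellow cross handle as far as it goes, so that the sprung foot bears on the disc. Finish still holding the handle down: the glue needs the pressure, and the arm springs up if it is let go; leave the pot in its nest and everything else on the bench undisturbed.

Things in the scene. Friction and masses are not known exactly. Their poses are not given: they have to be found in the camera images.
- press: Fixed green bench lever press, base 260 x 160 x 20 mm (90 mm ahead of the origin to 170 mm behind it). Origin on the bench under the centre of the round nest that holds the pot; x points to the hinge at the back, away from the handle side; y to the left seen from the robot; z up. Front, left, right below are in this frame.
- press_hinge (a point): Centre of the arm's hinge: 115 mm behind the press origin, 110 mm above the bench. The hinge axis is the press's y axis.
- lever (a joint): Press arm angle: 0 = parked upright, grows as the handle comes forward (press -x) and down, hard stop at 1.31. A return spring raises it whenever let go. The foot meets the disc at about 1.22 and then compresses its own spring: at the stop the foot bears with about 20 N and the handle needs about 15 N. With the catch on, the arm is blocked after about 0.04.
- lever_grip (a point): Grip point on the arm's round yellow cross handle (22 mm thick, 130 mm long, parallel to press y, 210 mm from the hinge), 40 mm right (-y) of the arm's middle, where the 16 mm wide arm bar joins. Parked: straight above the hinge, 320 mm above the bench; at the stop: 203 mm in front of the hinge, 164 mm above the bench.
- catch (a joint): Red safety catch angle about its cross shaft (parallel to press y, 45 mm in front of the arm's hinge, 165 mm above the bench): 0 = on, hook before the arm's pin; grows as its thumb pad goes down; clear of the pin from 0.4; stop at 0.9. Needs about 1 N at the pad and stays where left.
- catch_tab (a point): Top of the catch's red thumb pad (26 mm, by 36 mm along press y), outside the left edge of the press base, 105 mm left (+y) of the press's middle. On: 43 mm in front of the catch's shaft, 191 mm above the bench; at 0.9: 47 mm in front of the shaft, 147 mm above the bench; between, it bulges to 50 mm in front.
- foot_face (a point): Centre of the lower face of the press foot, a round wooden pad 50 mm in diameter with a rubber face, hung from the arm on a swivel so that it stays level; parked it hangs about 42 mm in front of the arm, lower face about 144 mm above the bench.
- pot: Dark turned wooden pot, 86 mm outside diameter, 55 mm high, wall 6 mm, in the press's nest (a 6 mm high steel ring with 3 mm play). The tan leather disc, 4 mm thick, lies on its 8 mm floor. Origin under its centre, on the press base 20 mm above the bench; z up.
- lid: Loose dark wooden lid on the pot: disc 90 mm in diameter, 8 mm thick, over a 68 mm spigot 6 mm deep that drops into the pot's 74 mm mouth; brass knob on top. Origin at the centre of the spigot's underside (49 mm above the pot's origin when closed), z up through the knob. Overall height 43 mm. Mass about 0.1 kg.
- lid_knob (a point): Middle of the lid's brass knob: 28 mm diameter, 18 mm high, on an 11 mm high neck of 18 mm diameter; 34 mm above the lid's origin, 20 mm above the top of the lid's disc.
- mat: Fixed cork mat, 150 x 150 x 4 mm, flat on the bench to the left or right of the press. Origin under its centre.
Mind the look-alikes: they are no part of the job. Leave any blue, pink or purple look-alike of the pot alone.

How it is judged:
On the way, in this order (a step that is already met when the one before it is completed fails the run):
1. the lid lies knob up on the cork mat, let go, the catch still on (x of lid in the frame of mat between -0.06 and 0.06 m and y of lid in the frame of mat between -0.06 and 0.06 m and height (world z) of lid below 0.01 m and angle between lid's own z axis and vertical below 0.1 rad and contact force between the fingers and lid below 0.1 N and value of joint catch below 0.3 rad), for 0.2 s.
2. the red catch is flipped down, the arm still parked (value of joint catch above 0.6 rad and value of joint lever below 0.1 rad), for 0.1 s.
3. the arm is right down with the foot pressing on the disc in the pot (value of joint lever above 1.26 rad and contact force between foot and pot above 9 N), for 0.2 s.
At the end, for the whole second after the job is handed in: Fingers hold the arm down (lever over 1.26 rad, at rest, over 4 N on it), foot bears on the disc in the pot with over 9 N, catch over 0.6 rad, pot upright in its nest (8 mm), lid knob up and still on the cork mat (centre within 60 mm of the mat's along each side) (all of step 3 and velocity of joint lever between -0.1 and 0.1 rad/s and contact force between the fingers and lever above 4 N and value of joint catch above 0.6 rad and angle between pot's own z axis and vertical below 0.06 rad and horizontal distance between pot and press below 0.008 m and height (world z) of pot below 0.023 m and x of lid in the frame of mat between -0.06 and 0.06 m and y of lid in the frame of mat between -0.06 and 0.06 m and height (world z) of lid below 0.01 m and angle between lid's own z axis and vertical below 0.1 rad and linear speed of lid below 0.02 m/s and contact force between the arm and lid below 0.1 N); the arm keeps its last pose, push and grip.
It fails at once if the lid is dropped (falls free faster than 0.7 m/s) (linear speed of lid above 0.7 m/s and contact force between the fingers and lid below 0.05 N).
It fails at once if the pot is lifted out of its nest or tipped (height (world z) of pot above 0.035 m or angle between pot's own z axis and vertical above 0.3 rad).
It fails at once if another thing on the bench is shifted by more than 30 mm (distance of any of buckle_ring, spool, mallet, glue_jar, dye_bottle, awl, slicker from where it was at the start of the episode above 0.03 m).
It also fails if it takes over 64 s, if anything falls off the work surface, if the arm or the gripper's body presses on something with over 40 N, if the wrist force passes 120 N, or if a joint passes its speed limit or range.

## Robot

A 6-joint arm with a two-finger parallel gripper is mounted at the origin on the work surface. World frame = base frame: x ahead of the robot, y to its left, z up, the work surface at z = 0. Lengths are in m, angles in rad, forces in N, time in s.
With the tool pointing down it reaches from about 0.375 to 0.925 m from the base axis. Payload 5.7 kg.
Tool frame: the origin (TCP) lies at the very end of the fingers, on their centre line; the grasp point (between the pads) lies 19 mm behind it; z points along the fingers, x is the direction in which the jaws open and shut, and the axes are right-handed (so a half turn about z gives the same grasp; the last joint's range is limited). The gripper opens to 85 mm and grips with 20 to 120 N. Pads are 22 mm wide; open, the fingers measure 114 mm over their backs; the gripper's body (76 mm by 85 mm) begins 54 mm behind the grasp point. The pads swing forward as they close: fully open they stand 13 mm farther back than shut.
Start: joints at [-1.258, 0.359, 1.51, -0, 1.272, -0.115], TCP at [0.249, -0.546, 0.231] pointing down, gripper open.
Joint ranges: [-2.97, 2.97], [-1.01, 2.36], [0.21, 2.38], [-0.96, 4.11], [0.2, 2.71], [-2.98, 2.98]. Speed limits (rad/s): [2.39, 2.39, 3.14, 3.14, 3.14, 3.14].

## Interface

Orientations are given as a 3x3 rotation matrix whose columns are the frame's x, y, z axes.
In Python, from plant import * gives the robot as it stands.
- The arm moves only by the tool apply_moves, never from a script. Its argument "steps" is a list that holds one entry, the list of rows, each a list of 5 numbers: the opening, from -1 (shut) to 1 (fully open), then the shift along the world's x, y, z in units of 0.025 m (1.0 is 0.025 m), then the turn about the world's z in units of pi/2 rad (1.0 is pi/2 rad). A call has 1 to 20 rows; each row shifts and turns the commanded pose from where the row before left it; what a row does not reach is not made up. A row lasts 1/12 s, in which the tool goes at most 41.7 mm and 7.16 degrees, less where a joint would pass 70% of its speed; a pose out of reach is approached as far as the arm can. A call with a number of a shift or a turn outside -1 to 1 is refused whole. A call with a gripper value outside its range is refused whole. The fingers move at their own pace and stop on an object; "squeeze" is the grip in N (left out, the last holds). Time passes only in rows, so rows that do not move let the fingers close. It gives the time, the measured TCP pose, the force and the opening at its end, in the units of the state.
- get_state(): the state, without advancing time (a new reading comes with each control period).
- read_camera(name): name is "scene" or "top" or "wrist"; returns a dict with "image" (480x640x3 uint8, red, green, blue), "fx", "fy", "cx", "cy" (pixels), "eye" and "orientation" of the camera in the world. Camera axes: x right, y down, z forward; pixel columns grow to the right and rows downward; lengths in m; the calibration is good to about 2 mm. A picture is of the moment at which its call begins. There is no depth.
- sign_off(): hands the job in, once; it reports no verdict.
The state is a dict: "time_s": time; "joints": joint angles; "qvel": joint speeds; "joint_efforts": joint torques, N m; "ee_pos": TCP position; "tcp_rot": TCP orientation; "force": force on the tool from outside, world axes, zero at the start; "torque": the same for the moment, N m; "opening": finger opening in m.
Only numpy, scipy, OpenCV 4.12 (cv2) and the standard library are available. Lean on these libraries where they do the work, as an engineer would, in place of code of your own. Each camera call takes 0.05 s, during which the arm holds its last target.

## Working session

There is one attempt and no reset: what is moved stays moved. The work goes in short steps, Python scripts to look and compute and a tool call to move; the robot and the scene stay as the last step left them, time stands still between calls to the robot, and variables do not carry over. Pictures are saved under pics/ and viewed, and the job is handed in when it is done.

Besides the shell and the picture viewer there is one more tool, called after "Call:" by a JSON object that holds its "method" and its "body", one argument or row to a line. apply_moves: Moves the arm, as the interface text tells. Its arguments: {"type":"object","properties":{"steps":{"type":"array","items":{"type":"array","items":{"type":"array","items":{"type":"number"}}}},"squeeze":{"type":"number"}},"required":["steps"]}

```bash
mkdir -p pics; ls
cat > h.py <<'E'
from plant import *
import numpy as np, cv2, json
def snap(name,fn):
    c=read_camera(name); cv2.imwrite('pics/'+fn,c['image'][:,:,::-1]); 
    np.savez('pics/'+fn[:-4]+'.npz',**{k:np.array(v) for k,v in c.items()}); return c
def ray(c,u,v):
    d=np.array([(u-c['cx'])/c['fx'],(v-c['cy'])/c['fy'],1.]); d=np.array(c['orientation'])@d
    return np.array(c['eye']),d/np.linalg.norm(d)
def onz(c,u,v,z):
    e,d=ray(c,u,v); return e+d*(z-e[2])/d[2]
def proj(c,p):
    q=np.array(c['orientation']).T@(np.array(p)-np.array(c['eye'])); return c['fx']*q[0]/q[2]+c['cx'],c['fy']*q[1]/q[2]+c['cy']
E
python3 - <<'E'
from h import *
for n in ['scene','top','wrist']:
    c=snap(n,n+'0.png'); print(n,c['fx'],c['cx'],c['cy'],c['eye'],np.round(c['orientation'],3).tolist())
print(get_state())
E
```

```text
pics
scene 449.86882452636985 319.425421468441 234.10793791575674 [1.14760606 0.19887681 0.65926924] [[-0.296, 0.563, -0.772], [0.955, 0.168, -0.244], [-0.007, -0.809, -0.587]]
top 445.9389750551053 318.2382307809219 240.37860325170132 [ 0.41104531 -0.02285891  0.99466039] [[0.001, -0.99, 0.144], [-1.0, -0.001, 0.004], [-0.004, -0.144, -0.99]]
wrist 372.57251730326357 317.69461606327906 237.83745237146894 [ 0.31201036 -0.51783746  0.37277004] [[0.415, -0.876, -0.246], [-0.91, -0.4, -0.111], [-0.001, 0.27, -0.963]]
{'time_s': 0.15, 'joints': array([-1.25808297e+00,  3.59388448e-01,  1.51118277e+00, -2.13222645e-05,
        1.27252409e+00, -1.15089977e-01]), 'qvel': array([ 6.69014110e-04, -1.37410633e-03, -2.50010093e-03,  1.38359254e-03,
        3.44874603e-06,  4.04740093e-05]), 'joint_efforts': array([ 4.10733965e-04, -5.28025961e+01, -2.78930461e+01, -1.29853879e-04,
        8.30855977e-03, -2.83150229e-06]), 'ee_pos': array([ 0.2487501 , -0.54542018,  0.23061799]), 'tcp_rot': array([[ 4.14878456e-01, -9.09876714e-01, -4.81672970e-04],
       [-9.09875613e-01, -4.14878708e-01,  1.42351445e-03],
       [-1.49505851e-03, -1.52322988e-04, -9.99998871e-01]]), 'force': array([-0.55111624, -0.31676342, -0.2599301 ]), 'torque': array([-0.01806269,  0.04911436,  0.02606223]), 'opening': 0.08555193126226267}
```

View pics/scene0.png

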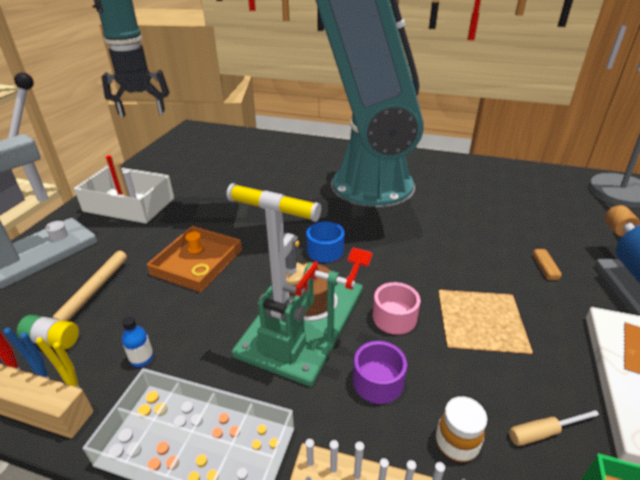

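View pics/top0.png

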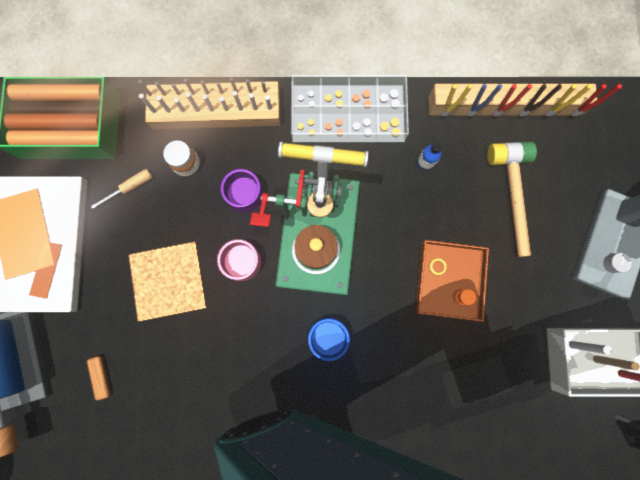

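View pics/wrist0.png

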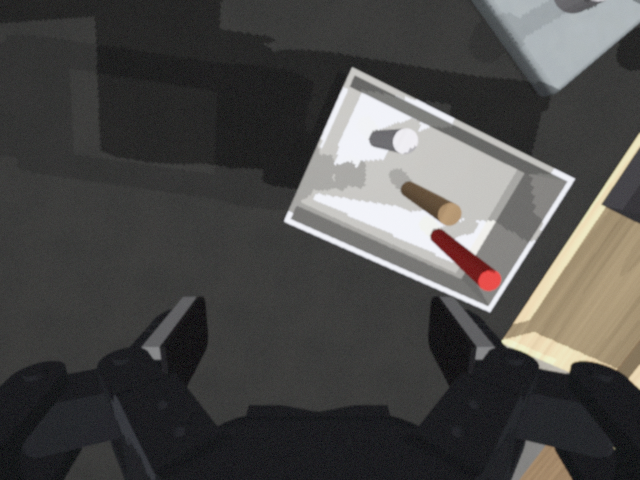

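Candidates for the pot and lid (top view):
- Brown lid with a brass knob in the press at (316,244). This one matches the description.
- Blue pot (329,339), pink pot (239,261) and purple pot (241,189). All are open look-alikes.
- Orange knob in the tray (466,297), not part of the job.

The mat is at (167,281), the red tab at about (261,215), and the yellow handle at (323,154). Next I'll crop for a closer check and measure.

```bash
cat > m1.py <<'E'
from h import *
c=dict(np.load('pics/top0.npz')); im=c['image'][:,:,::-1].copy()
hsv=cv2.cvtColor(im,cv2.COLOR_BGR2HSV)
cv2.imwrite('pics/crop1.png',cv2.resize(im[130:310,225:375],None,fx=3.3,fy=3.3,interpolation=cv2.INTER_CUBIC))
def comp(m,x0,y0,x1,y1):
    M=np.zeros_like(m);M[y0:y1,x0:x1]=m[y0:y1,x0:x1]
    n,l,s,ce=cv2.connectedComponentsWithStats(M); i=1+np.argmax(s[1:,4]); pts=np.argwhere(l==i)[:,::-1].astype(np.float32)
    return s[i],ce[i],cv2.minAreaRect(pts)
R=cv2.inRange
kn=comp(R(hsv,(15,110,150),(35,255,255)),300,225,335,262); print('knob',kn, onz(c,*kn[1],.108))
hd=comp(R(hsv,(22,150,120),(35,255,255)),270,135,380,175); print('handle',hd)
bx=cv2.boxPoints(hd[2]);print([onz(c,*p,.320).round(4).tolist() for p in bx],onz(c,*hd[2][0],.325))
red=R(hsv,(0,170,110),(8,255,255))|R(hsv,(172,170,110),(180,255,255))
tb=comp(red,245,190,275,230); print('tab',tb)
gr=R(hsv,(65,80,40),(90,255,255)); g=comp(gr,265,165,365,300); print('base',g)
print([onz(c,*p,.02).round(4).tolist() for p in cv2.boxPoints(g[2])])
mt=comp(R(hsv,(10,50,140),(25,200,255)),120,235,215,330); print('mat',mt,onz(c,*mt[2][0],.004))
print([onz(c,*p,.004).round(4).tolist() for p in cv2.boxPoints(mt[2])])
lid=comp(R(hsv,(3,70,20),(17,255,140)),290,220,345,275); print('lid',lid,onz(c,*lid[2][0],.083))
E
python3 m1.py
```

```text
knob (array([309, 238,  14,  14, 130], dtype=int32), array([315.36923077, 243.9       ]), ((315.5, 244.5), (13.0, 13.0), 90.0)) [ 0.53326479 -0.01365598  0.108     ]
handle (array([282, 152,  30,   7, 118], dtype=int32), array([296.15254237, 155.09322034]), ((296.5544738769531, 154.9554443359375), (29.35359764099121, 4.378163814544678), 5.710593223571777))
[[0.6441, 0.0373, 0.32], [0.6512, 0.0368, 0.32], [0.6464, -0.0093, 0.32], [0.6393, -0.0086, 0.32]] [0.64353282 0.01376196 0.325     ]
tab (array([250, 193,  21,  34, 303], dtype=int32), array([260.84818482, 214.89768977]), ((262.44122314453125, 209.73532104492188), (18.19017219543457, 33.22737503051758), 14.03624439239502))
base (array([ 276,  179,   84,  116, 4039], dtype=int32), array([321.48972518, 246.32161426]), ((317.57928466796875, 233.78659057617188), (72.66395568847656, 114.95922088623047), 6.340191841125488))
[[0.4509, 0.0747, 0.02], [0.7079, 0.0498, 0.02], [0.6892, -0.113, 0.02], [0.4337, -0.0823, 0.02]]
mat (array([ 129,  242,   77,   79, 4642], dtype=int32), array([166.41059888, 280.94959069]), ((166.0, 281.0000305175781), (69.37637329101562, 69.70516967773438), 80.53767395019531)) [0.46431491 0.31862611 0.004     ]
[[0.5279, 0.4117, 0.004], [0.5539, 0.2586, 0.004], [0.402, 0.2273, 0.004], [0.377, 0.3771, 0.004]]
lid (array([320, 238,   5,  12,  24], dtype=int32), array([322.58333333, 243.29166667]), ((322.35247802734375, 243.37709045410156), (11.135895729064941, 3.711965322494507), 84.80557250976562)) [ 0.53780925 -0.02780759  0.083     ]
```

View pics/crop1.png

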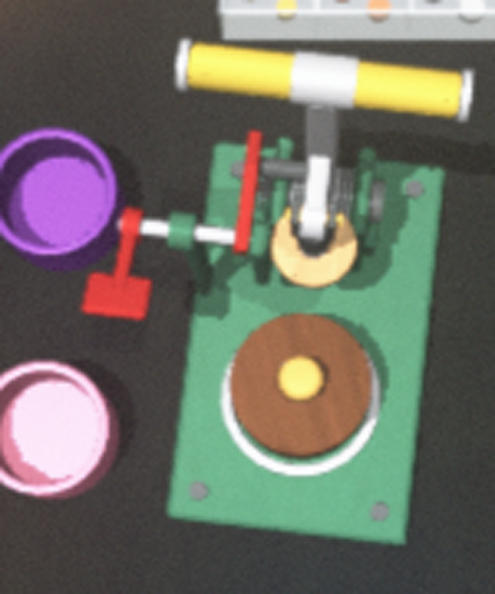

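The crop confirms it: brown lid with a brass knob at crop (301,379), sitting in the press nest. I'll read the press corners, handle ends and tab from this crop, then cross-check them in the scene view.

```bash
cat > m2.py <<'E'
from h import *
c=dict(np.load('pics/top0.npz')); s=dict(np.load('pics/scene0.npz'))
f=lambda x,y,z: onz(c,225+(x+.5)/3.3-.5,130+(y+.5)/3.3-.5,z)
FL,FR,BL,BR=[f(*p,.02) for p in [(168,516),(405,543),(218,143),(443,168)]]
print(FL,FR,BL,BR, [np.linalg.norm(a-b) for a,b in [(FL,FR),(BL,BR),(FL,BL),(FR,BR)]])
ax=(BL+BR-FL-FR); ax/=np.linalg.norm(ax); yaw=np.arctan2(ax[1],ax[0]); print('yaw',yaw)
o=(FL+FR)/2+.09*ax; o2=(BL+BR)/2-.17*ax; print('origin',o,o2)
kn=f(301,379,.11); print('knob',kn)
h1,h2=f(184,65,.32),f(466,95,.32); print('handle',h1,h2,np.linalg.norm(h1-h2),(h1+h2)/2, np.arctan2(*(h1-h2)[[1,0]])-np.pi/2)
print('tab',f(117,296,.191))
R=np.array([[np.cos(yaw),-np.sin(yaw),0],[np.sin(yaw),np.cos(yaw),0],[0,0,1]])
P=(kn*1); P[2]=0
for O in [o*[1,1,0],P]:
  for n,q in dict(knob=[0,0,.103],grip=[.115,-.04,.32],hmid=[.115,0,.32],tab=[.027,.105,.191],FL=[-.09,.08,.02],FR=[-.09,-.08,.02],foot=[.073,0,.144]).items():
    w=O+R@np.array(q); print(n,w.round(4),'top',np.round(proj(c,w)),'scene',np.round(proj(s,w)))
E
python3 m2.py; python3 -c "
import cv2;i=cv2.imread('pics/scene0.png')[170:390,215:435];cv2.imwrite('pics/crop2.png',cv2.resize(i,None,fx=2.7,fy=2.7,interpolation=2))"
```

```text
[0.45278922 0.07373513 0.02      ] [ 0.43526279 -0.08243459  0.02      ] [0.7070768  0.04329688 0.02      ] [ 0.68944673 -0.11047009  0.02      ] [np.float64(0.157150114357993), np.float64(0.15477434959954614), np.float64(0.256102826830305), np.float64(0.255725364196827)]
yaw -0.1144960911846969
origin [ 0.53343673 -0.01463188  0.02      ] [ 0.52937484 -0.01416477  0.02      ]
knob [ 0.5317771  -0.01466916  0.11      ]
handle [0.65446183 0.03956665 0.32      ] [ 0.63956344 -0.09487531  0.32      ] 0.13526493568389666 [ 0.64701263 -0.02765433  0.32      ] -0.11036622487831127
tab [0.56723225 0.08697626 0.191     ]
knob [ 0.5334 -0.0146  0.103 ] top [316. 244.] scene [310. 270.]
grip [ 0.6431 -0.0675  0.32  ] top [348. 156.] scene [249. 197.]
hmid [ 0.6477 -0.0278  0.32  ] top [323. 153.] scene [273. 202.]
tab [0.5723 0.0866 0.191 ] top [260. 217.] scene [359. 256.]
FL [0.4532 0.0751 0.02  ] top [275. 286.] scene [363. 285.]
FR [ 0.4349 -0.0838  0.02  ] top [348. 294.] scene [295. 265.]
foot [ 0.606 -0.023  0.144] top [320. 204.] scene [292. 277.]
knob [ 0.5318 -0.0147  0.103 ] top [316. 245.] scene [310. 270.]
grip [ 0.6415 -0.0675  0.32  ] top [348. 157.] scene [249. 196.]
hmid [ 0.646  -0.0278  0.32  ] top [323. 154.] scene [273. 202.]
tab [0.5706 0.0866 0.191 ] top [260. 218.] scene [360. 255.]
FL [0.4515 0.0751 0.02  ] top [275. 287.] scene [364. 284.]
FR [ 0.4332 -0.0839  0.02  ] top [348. 295.] scene [295. 265.]
foot [ 0.6043 -0.023   0.144 ] top [320. 205.] scene [292. 277.]
```

View pics/crop2.png

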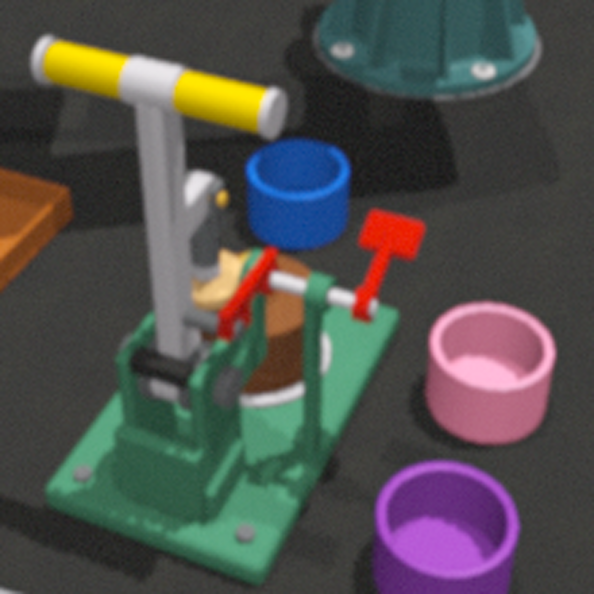

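Call:
{"method": "apply_moves", "body": {
  "steps": [
    [[1, 0.3, 1, 0, 0.075], [1, 0.3, 1, 0, 0.075], [1, 0.3, 1, 0, 0.075], [1, 0.3, 1, 0, 0.075], [1, 0.3, 1, 0, 0.075], [1, 0.3, 1, 0, 0.075], [1, 0.3, 1, 0, 0.075], [1, 0.3, 1, 0, 0.075], [1, 0.3, 1, 0, 0.075], [1, 0.3, 1, 0, 0.075], [1, 0.3, 1, 0, 0.075], [1, 0.3, 1, 0, 0.075], [1, 0.3, 1, 0, 0.075], [1, 0.3, 1, 0, 0.075], [1, 0.3, 1, 0, 0.075], [1, 0.3, 1, 0, 0.075], [1, 0.3, 1, 0, 0.075], [1, 0.3, 1, 0, 0.075], [1, 0.3, 1, 0, 0.075], [1, 0.3, 1, 0, 0.075]]
  ]
}}

```text
time_s: 1.82
ee_pos: [0.3989, -0.0446, 0.2312]
tcp_rot: [[0.345, 0.939, -0.0], [0.939, -0.345, -0.0], [-0.0, -0.0, -1.0]]
force: [-0.2, -0.2, -0.5]
opening: 0.085
```

```bash
cat >> h.py <<'E'
def rel(tx,ty,tz=None,ang=None):
    s=get_state(); p=s['ee_pos']; y=s['tcp_rot'][:,1]; a=np.arctan2(-y[1],-y[0])
    print('t',s['time_s'],'p',p.round(4),'camang',a.round(4),'F',s['force'].round(2),'open',round(s['opening'],4))
    print('units',((tx-p[0])/.025).round(2),((ty-p[1])/.025).round(2),((tz-p[2])/.025).round(2) if tz else '', ((ang-a)/(np.pi/2)).round(3) if ang is not None else '')
E
python3 - <<'E'
from h import *
rel(.532,-.0146,.2,3.0286)
E
```

```text
t 1.8167 p [ 0.3989 -0.0446  0.2312] camang 2.7897 F [-0.22 -0.23 -0.52] open 0.085
units 5.33 1.2 -1.25 0.152
```

Call:
{"method": "apply_moves", "body": {
  "steps": [
    [[1, 0.5, 0.3, 0, 0.05], [1, 0.5, 0.3, 0, 0.05], [1, 0.6, 0.3, 0, 0.052], [1, 0.6, 0.3, 0, 0], [1, 0.6, 0, 0, 0], [1, 0.6, 0, 0, 0], [1, 0.6, 0, 0, 0], [1, 0, 0, 0, 0], [1, 0, 0, 0, 0]]
  ]
}}

```text
time_s: 2.57
ee_pos: [0.4989, -0.0158, 0.2309]
tcp_rot: [[0.118, 0.993, -0.001], [0.993, -0.118, 0.0], [-0.0, -0.001, -1.0]]
force: [0.1, 0.3, 0.1]
opening: 0.0856
```

Run:
```python
from h import *
c=snap('wrist','w1.png')
rel(.532,-.0146,.086,3.0286)
print(proj(c,[.532,-.0146,.11]))
```

```text
t 2.6167 p [ 0.4981 -0.0158  0.2308] camang 3.0229 F [-0.54 -0.41  0.29] open 0.0855
units 1.36 0.05 -5.79 0.004
(np.float64(325.3855137391417), np.float64(271.6148885755352))
```

View pics/w1.png

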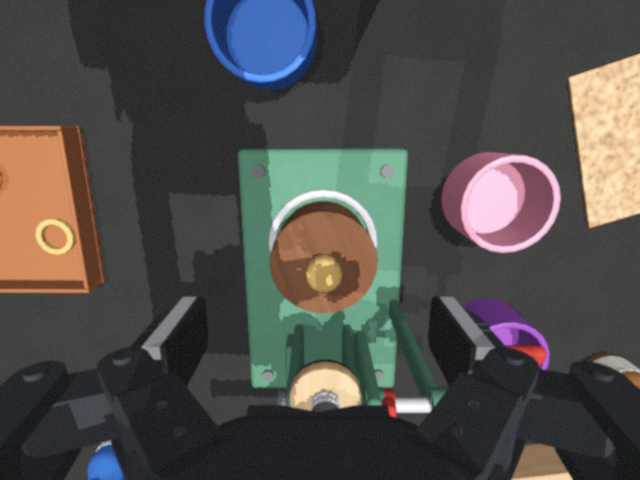

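Knob seen at (324,274), predicted (325,272), so the position agrees to about 1 mm. The jaws line up with the press y axis. Descending onto the knob.

Call:
{"method": "apply_moves", "body": {
  "steps": [
    [[1, 0.4, 0.02, 0, 0.004], [1, 0.4, 0.02, -0.4, 0], [1, 0.4, 0, -0.6, 0], [1, 0.12, 0, -0.6, 0], [1, 0, 0, -0.6, 0], [1, 0, 0, -0.6, 0], [1, 0, 0, -0.6, 0], [1, 0, 0, -0.5, 0], [1, 0, 0, -0.5, 0], [1, 0, 0, -0.4, 0], [1, 0, 0, -0.4, 0], [1, 0, 0, -0.3, 0], [1, 0, 0, -0.2, 0], [1, 0, 0, -0.05, 0], [1, 0, 0, 0, 0]]
  ]
}}

```text
time_s: 3.87
ee_pos: [0.5319, -0.0149, 0.0873]
tcp_rot: [[0.112, 0.994, -0.0], [0.994, -0.112, -0.0], [-0.0, -0.0, -1.0]]
force: [-0.2, -1.0, 0.3]
opening: 0.0858
```

Run:
```python
from h import *
c=snap('wrist','w2.png'); c=snap('scene','s2.png')
rel(.532,-.0146,.086,3.0286)
cv2.imwrite('pics/s2c.png',cv2.resize(c['image'][150:390,200:440,::-1],None,fx=2.4,fy=2.4))
```

```text
t 3.9667 p [ 0.5323 -0.0149  0.0879] camang 3.029 F [-0.17  0.88  1.01] open 0.0853
units -0.01 0.01 -0.08 -0.0
```

View pics/w2.png

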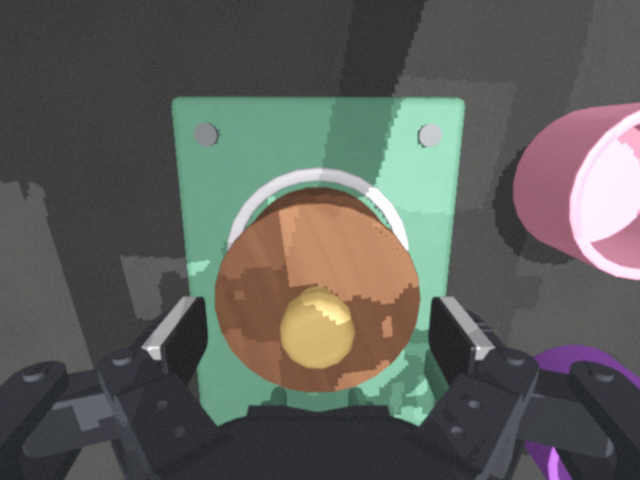

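View pics/s2c.png

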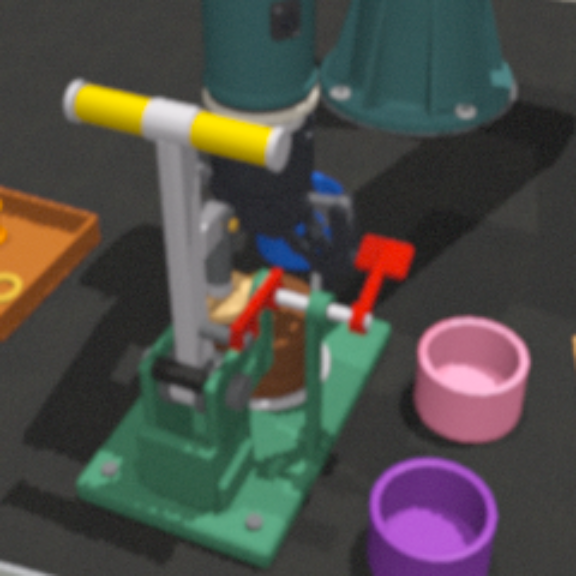

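Knob at (317,330), centred between the fingers. Closing.

Call:
{"method": "apply_moves", "body": {
  "steps": [
    [[-1, 0, 0, 0, 0], [-1, 0, 0, 0, 0], [-1, 0, 0, 0, 0], [-1, 0, 0, 0, 0], [-1, 0, 0, 0, 0], [-1, 0, 0, 0, 0], [-1, 0, 0, 0, 0], [-1, 0, 0, 0, 0], [-1, 0, 0, 0, 0], [-1, 0, 0, 0, 0]]
  ],
  "squeeze": 45
}}

```text
time_s: 4.8
ee_pos: [0.532, -0.015, 0.088]
tcp_rot: [[0.112, 0.994, 0.0], [0.994, -0.112, -0.0], [-0.0, 0.0, -1.0]]
force: [-1.8, 0.3, 5.4]
opening: 0.0256
```

Call:
{"method": "apply_moves", "body": {
  "steps": [
    [[-1, 0, 0, 0.15, 0], [-1, 0, 0, 0.2, 0], [-1, 0, 0, 0.25, 0], [-1, 0, 0, 0.25, 0], [-1, -0.1, 0.01, 0.25, 0], [-1, -0.2, 0.02, 0.25, 0], [-1, -0.3, 0.03, 0.3, 0], [-1, -0.4, 0.05, 0.4, 0], [-1, -0.5, 0.06, 0.4, 0], [-1, -0.5, 0.06, 0.4, 0], [-1, 0, 0, 0, 0]]
  ]
}}

```text
time_s: 5.72
ee_pos: [0.4793, -0.0087, 0.1603]
tcp_rot: [[0.112, 0.994, -0.0], [0.994, -0.112, -0.0], [-0.0, -0.0, -1.0]]
force: [-0.8, 1.1, -1.1]
opening: 0.0253
```

Run:
```python
from h import *
c=snap('wrist','w3.png'); c=snap('scene','s3.png')
rel(.464,.319,.15,3.0286)
```

```text
t 5.8167 p [ 0.4818 -0.0091  0.1593] camang 3.029 F [ 1.21  0.13 -0.26] open 0.0256
units -0.71 13.13 -0.37 -0.0
```

View pics/w3.png

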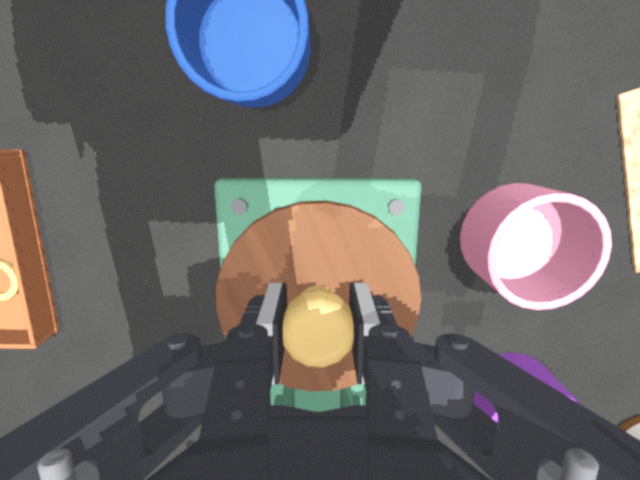

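View pics/s3.png

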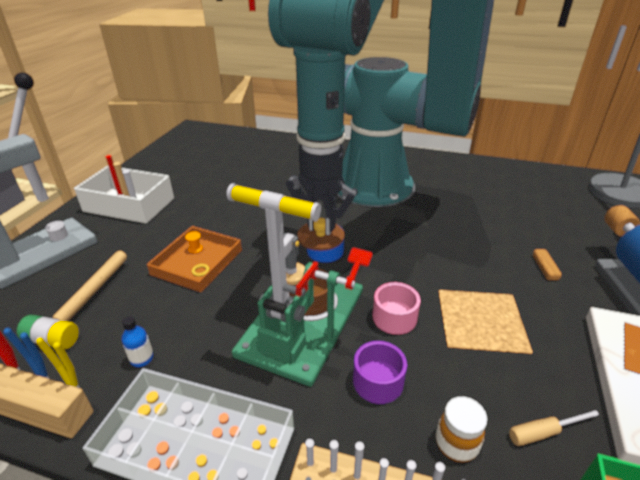

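The lid is held level by the knob at (318,327) and the pot is still in its nest. Carrying it to the mat.

Call:
{"method": "apply_moves", "body": {
  "steps": [
    [[-1, -0.35, 0.4, 0, 0], [-1, -0.35, 0.8, 0, 0], [-1, 0, 0.85, 0, 0], [-1, 0, 0.9, 0, 0], [-1, 0, 0.9, 0, 0], [-1, 0, 0.9, 0, 0], [-1, 0, 0.9, 0, 0], [-1, 0, 0.9, 0, 0], [-1, 0, 0.9, 0, 0], [-1, 0, 0.9, 0, 0], [-1, 0, 0.9, 0, 0], [-1, 0, 0.9, 0, 0], [-1, 0, 0.9, 0, 0], [-1, 0, 0.9, 0, 0], [-1, 0, 0.7, 0, 0], [-1, 0, 0.4, 0, 0], [-1, 0, 0, 0, 0], [-1, 0, 0, 0, 0]]
  ]
}}

```text
time_s: 7.32
ee_pos: [0.4638, 0.317, 0.1581]
tcp_rot: [[0.111, 0.994, -0.001], [0.994, -0.111, -0.001], [-0.001, -0.001, -1.0]]
force: [-0.4, -0.5, -1.3]
opening: 0.0256
```

Run:
```python
from h import *
c=snap('wrist','w4.png')
rel(.464,.319,.026,3.0286)
```

```text
t 7.3667 p [0.4638 0.3164 0.1582] camang 3.0294 F [ 0.53 -0.62 -0.88] open 0.0259
units 0.01 0.1 -5.29 -0.001
```

View pics/w4.png

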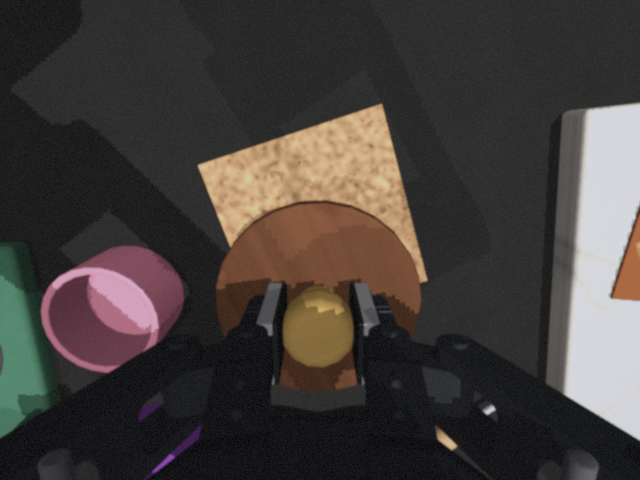

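Call:
{"method": "apply_moves", "body": {
  "steps": [
    [[-1, 0, 0.05, -0.4, 0], [-1, 0, 0.05, -0.6, 0], [-1, 0, 0, -0.6, 0], [-1, 0, 0, -0.6, 0], [-1, 0, 0, -0.6, 0], [-1, 0, 0, -0.6, 0], [-1, 0, 0, -0.6, 0], [-1, 0, 0, -0.4, 0], [-1, 0, 0, -0.3, 0], [-1, 0, 0, -0.2, 0], [-1, 0, 0, -0.15, 0], [-1, 0, 0, -0.1, 0], [-1, 0, 0, -0.05, 0], [-1, 0, 0, 0, 0], [-1, 0, 0, 0, 0]]
  ]
}}

```text
time_s: 8.62
ee_pos: [0.4647, 0.3198, 0.0292]
tcp_rot: [[0.112, 0.994, 0.001], [0.994, -0.112, 0.0], [0.0, 0.001, -1.0]]
force: [0.1, -0.6, -0.6]
opening: 0.026
```

Call:
{"method": "apply_moves", "body": {
  "steps": [
    [[-1, 0, 0, -0.06, 0], [-1, 0, 0, -0.05, 0], [-1, 0, 0, -0.05, 0], [-1, 0, 0, -0.05, 0], [-1, 0, 0, 0, 0], [-1, 0, 0, 0, 0]]
  ]
}}

```text
time_s: 9.12
ee_pos: [0.4643, 0.3196, 0.0234]
tcp_rot: [[0.112, 0.994, -0.0], [0.994, -0.112, -0.0], [-0.0, -0.0, -1.0]]
force: [0.1, -0.4, -1.2]
opening: 0.0257
```

Call:
{"method": "apply_moves", "body": {
  "steps": [
    [[-1, 0, 0, -0.04, 0], [-1, 0, 0, -0.02, 0], [-1, 0, 0, -0.02, 0], [-1, 0, 0, 0, 0]]
  ]
}}

```text
time_s: 9.45
ee_pos: [0.4645, 0.3197, 0.0229]
tcp_rot: [[0.112, 0.994, 0.001], [0.994, -0.112, 0.0], [0.0, 0.001, -1.0]]
force: [-3.1, -1.8, 13.5]
opening: 0.0254
```

Contact at TCP z 0.0229 (expected about 0.0225, upward force 13.5 N). Releasing, then rising straight up.

Call:
{"method": "apply_moves", "body": {
  "steps": [
    [[-1, 0, 0, 0.02, 0], [-0.2, 0, 0, 0.0, 0], [0.2, 0, 0, 0, 0], [0.6, 0, 0, 0, 0], [1, 0, 0, 0, 0], [1, 0, 0, 0, 0], [1, 0, 0, 0, 0], [1, 0, 0, 0, 0], [1, 0, 0, 0, 0], [1, 0, 0, 0, 0], [1, 0, 0, 0.3, 0], [1, 0, 0, 0.7, 0], [1, 0, 0, 0.9, 0], [1, 0, 0, 0.9, 0], [1, 0, 0, 0.9, 0], [1, 0, 0, 0.9, 0], [1, 0, 0, 0.9, 0], [1, 0, 0, 0, 0]]
  ]
}}

```text
time_s: 10.95
ee_pos: [0.467, 0.3211, 0.1646]
tcp_rot: [[0.112, 0.994, 0.007], [0.994, -0.112, 0.004], [0.004, 0.007, -1.0]]
force: [0.9, 0.0, -0.0]
opening: 0.0858
```

Run:
```python
from h import *
c=snap('wrist','w5.png'); snap('top','t5.png'); s=snap('scene','s5.png')
rel(.5715,.087,.2,3.0286)
cv2.imwrite('pics/s5c.png',cv2.resize(s['image'][200:400,340:600,::-1],None,fx=2.4,fy=2.4))
```

```text
t 11.1 p [0.4642 0.3195 0.1597] camang 3.029 F [-1.07  0.84  0.79] open 0.0852
units 4.29 -9.3 1.61 -0.0
```

View pics/t5.png

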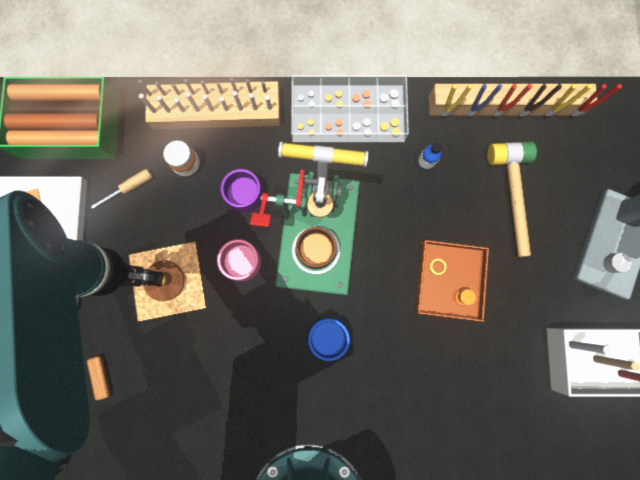

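View pics/s5c.png

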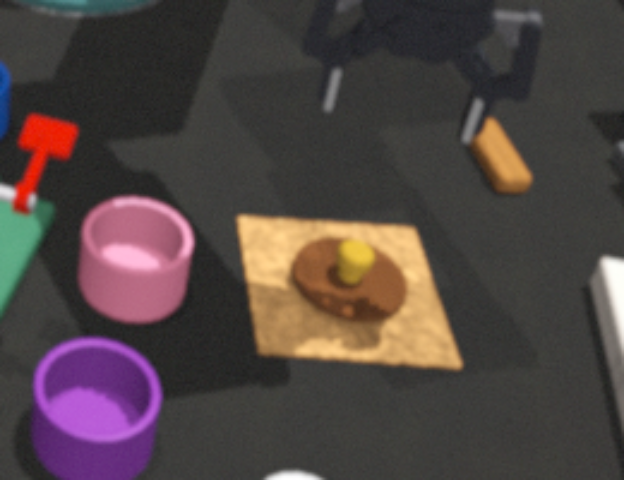

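View pics/w5.png

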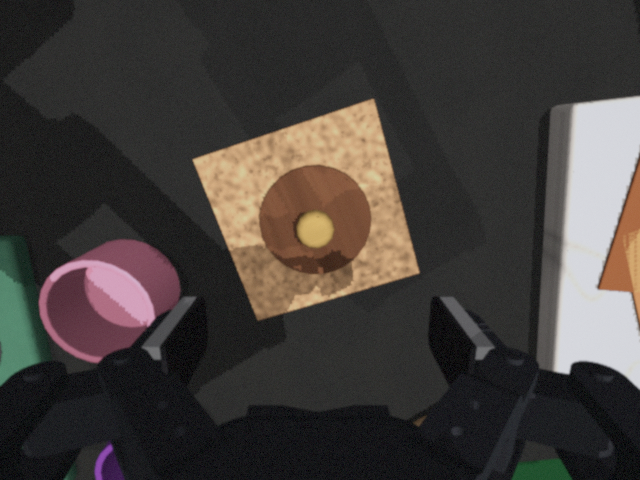

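The lid lies knob up, centred on the mat. The pot is in its nest with the tan disc visible, and the catch is still on. Next I go above the red tab at press (23,105), which is world (0.567, 0.087), with the fingers shut.

Call:
{"method": "apply_moves", "body": {
  "steps": [
    [[-1, 0, -0.3, 0.4, 0], [-1, 0.2, -0.6, 0.6, 0], [-1, 0.4, -0.9, 0.6, 0], [-1, 0.4, -0.9, 0.6, 0], [-1, 0.4, -0.9, 0.4, 0], [-1, 0.4, -0.9, 0, 0], [-1, 0.4, -0.9, 0, 0], [-1, 0.4, -0.9, 0, 0], [-1, 0.4, -0.9, 0, 0], [-1, 0.4, -0.9, 0, 0], [-1, 0.4, -0.7, 0, 0], [-1, 0.32, -0.5, 0, 0], [-1, 0, 0, 0, 0], [-1, 0, 0, 0, 0]]
  ]
}}

```text
time_s: 12.27
ee_pos: [0.5671, 0.0866, 0.224]
tcp_rot: [[0.114, 0.993, -0.002], [0.993, -0.114, 0.0], [0.0, -0.002, -1.0]]
force: [-0.3, -0.3, -0.2]
opening: 0.0002
```

Run:
```python
from h import *
c=snap('scene','s6.png');cv2.imwrite('pics/s6c.png',cv2.resize(c['image'][150:390,200:440,::-1],None,fx=2.4,fy=2.4))
c=snap('wrist','w6.png')
rel(.567,.087,.147,3.0286)
print(proj(c,[.567,.087,.191]))
```

```text
t 12.3667 p [0.5665 0.0877 0.2241] camang 3.0293 F [-0.16 -0.13  0.9 ] open 0.0004
units 0.02 -0.03 -3.09 -0.0
(np.float64(318.2802297087992), np.float64(273.31642257562544))
```

View pics/w6.png

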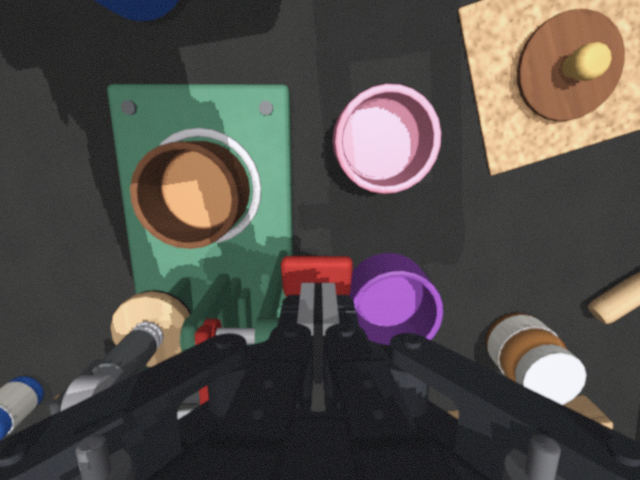

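View pics/s6c.png

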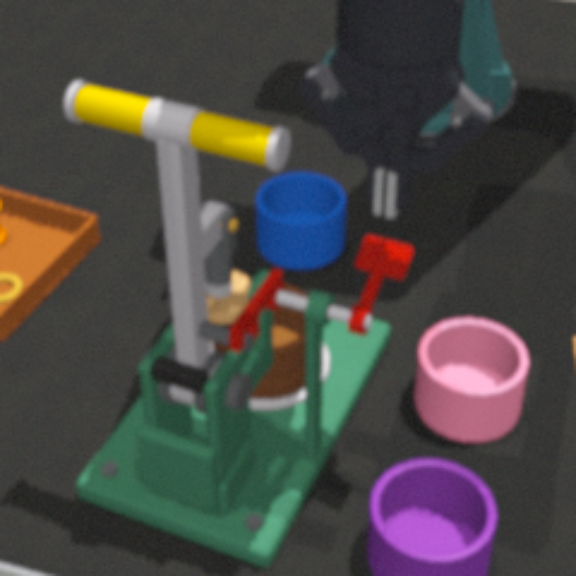

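The tab at about (317,272) lies directly under the shut fingertips. Pushing down slowly.

Call:
{"method": "apply_moves", "body": {
  "steps": [
    [[-1, 0, 0, -0.4, 0], [-1, 0, 0, -0.5, 0], [-1, 0, 0, -0.4, 0], [-1, 0, 0, -0.3, 0], [-1, 0, 0, -0.3, 0], [-1, 0, 0, -0.3, 0], [-1, 0, 0, -0.3, 0], [-1, 0, 0, -0.2, 0], [-1, 0, 0, -0.2, 0], [-1, 0, 0, 0, 0], [-1, 0, 0, 0, 0]]
  ]
}}

```text
time_s: 13.28
ee_pos: [0.5674, 0.087, 0.1518]
tcp_rot: [[0.112, 0.994, -0.0], [0.994, -0.112, -0.0], [-0.0, -0.0, -1.0]]
force: [0.0, -0.2, -0.3]
opening: -0.0002
```

Run:
```python
from h import *
c=snap('scene','s7.png');cv2.imwrite('pics/s7c.png',cv2.resize(c['image'][150:390,200:440,::-1],None,fx=2.4,fy=2.4))
rel(.567,.087,.147,3.0286)
```

```text
t 13.3333 p [0.5674 0.087  0.152 ] camang 3.029 F [-0.79 -0.52 -0.5 ] open 0.0002
units -0.02 0.0 -0.2 -0.0
```

View pics/s7c.png

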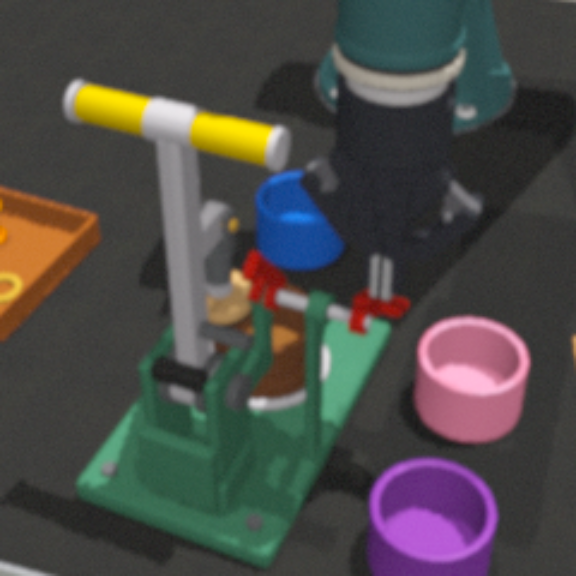

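Catch is down and the hook has swung up clear of the pin. I'll push slightly further to the stop, then rise.

Call:
{"method": "apply_moves", "body": {
  "steps": [
    [[-1, 0, 0, -0.1, 0], [-1, 0, 0, -0.1, 0], [-1, 0, 0, -0.04, 0], [-1, 0, 0, 0, 0], [-1, 0, 0, 0, 0]]
  ]
}}

```text
time_s: 13.75
ee_pos: [0.5683, 0.087, 0.1494]
tcp_rot: [[0.112, 0.994, 0.003], [0.994, -0.112, -0.0], [-0.0, 0.003, -1.0]]
force: [-7.6, -1.5, 24.6]
opening: 0.0003
```

Catch is at its stop (24.6 N). Rising clear and turning a quarter turn for the handle.

Call:
{"method": "apply_moves", "body": {
  "steps": [
    [[-1, 0, 0, 0.3, 0], [-1, 0, 0, 0.6, 0], [-1, 0, 0, 0.7, 0], [-1, 0, 0, 0.7, -0.05], [-1, 0, 0, 0.7, -0.07], [-1, 0, 0, 0.7, -0.07], [-1, 0, 0, 0.7, -0.07], [-1, 0, 0, 0.7, -0.07], [-1, 0, 0, 0.7, -0.07], [-1, 0, 0, 0.7, -0.07], [-1, 0, 0, 0.7, -0.07], [-1, 0, 0, 0.7, -0.07], [-1, 0, 0, 0.7, -0.07], [1, 0, 0, 0.5, -0.07], [1, 0, 0, 0, -0.07], [1, 0, 0, 0, -0.07], [1, 0, 0, 0, -0.07], [1, 0, 0, 0, -0.04], [1, 0, 0, 0, 0], [1, 0, 0, 0, 0]]
  ]
}}

```text
time_s: 15.42
ee_pos: [0.5673, 0.087, 0.3735]
tcp_rot: [[0.994, -0.11, -0.0], [-0.11, -0.994, -0.0], [-0.0, 0.0, -1.0]]
force: [-1.0, -0.8, 0.4]
opening: 0.0836
```

Run:
```python
from h import *
c=snap('scene','s8.png');cv2.imwrite('pics/s8c.png',cv2.resize(c['image'][100:390,200:490,::-1],None,fx=2,fy=2))
c=snap('wrist','w8.png');snap('top','t8.png')
rel(.6417,-.0673,.38,1.4578)
print(proj(c,[.6417,-.0673,.32]))
```

```text
t 15.5667 p [0.5673 0.0871 0.3735] camang 1.4597 F [ 0.15  0.05 -0.51] open 0.0854
units 2.97 -6.17 0.26 -0.001
(np.float64(453.70916763636023), np.float64(468.49506251003174))
```

View pics/w8.png

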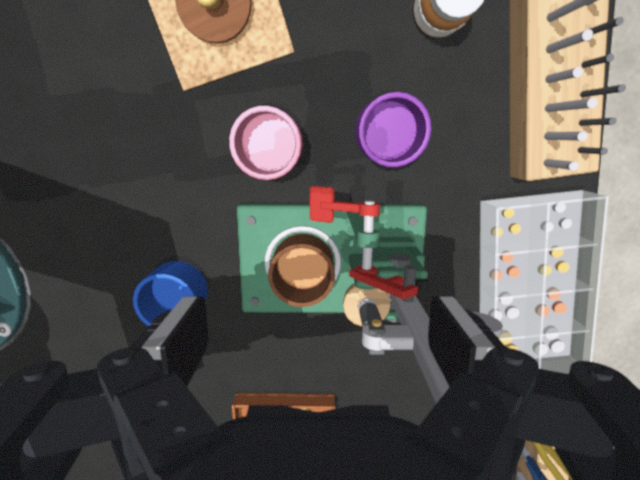

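View pics/s8c.png

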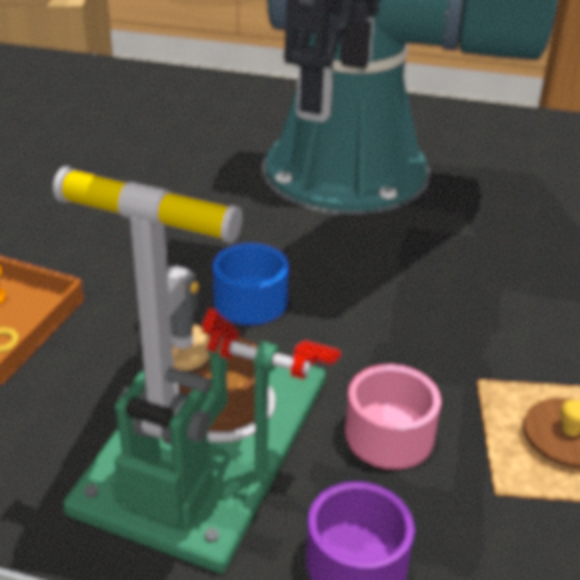

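Catch stays down, lever is still parked, and the lid is untouched. Moving over the handle grip point.

Call:
{"method": "apply_moves", "body": {
  "steps": [
    [[1, 0.3, -0.6, 0, 0], [1, 0.4, -0.8, 0, 0], [1, 0.4, -0.8, 0, 0], [1, 0.4, -0.8, 0, 0], [1, 0.4, -0.8, 0, 0], [1, 0.4, -0.8, 0, 0], [1, 0.4, -0.8, 0, 0], [1, 0.27, -0.77, 0, 0], [1, 0, 0, 0, 0], [1, 0, 0, 0, 0]]
  ]
}}

```text
time_s: 16.4
ee_pos: [0.6418, -0.068, 0.373]
tcp_rot: [[0.994, -0.113, -0.001], [-0.113, -0.994, 0.0], [-0.001, -0.0, -1.0]]
force: [0.4, 0.4, -0.4]
opening: 0.0853
```

Run:
```python
from h import *
c=snap('wrist','w9.png');s=snap('scene','s9.png');cv2.imwrite('pics/s9c.png',cv2.resize(s['image'][80:320,150:390,::-1],None,fx=2.4,fy=2.4))
rel(.6417,-.0673,.301,1.4578)
for y in (-.065,-.04,0,.065):
  print(proj(c,[.532+.115*.9936+y*.1133,-.0145-.115*.1133+y*.9936,.32]))
```

```text
t 16.5 p [ 0.6413 -0.0665  0.3734] camang 1.4588 F [-0.46  0.8   0.17] open 0.0854
units 0.01 -0.03 -2.9 -0.001
(np.float64(315.5982639884305), np.float64(300.73190599442654))
(np.float64(315.54540942222536), np.float64(259.27702158520225))
(np.float64(315.4532484265963), np.float64(186.99332511122398))
(np.float64(315.2796203808407), np.float64(50.81340568749533))
```

View pics/w9.png

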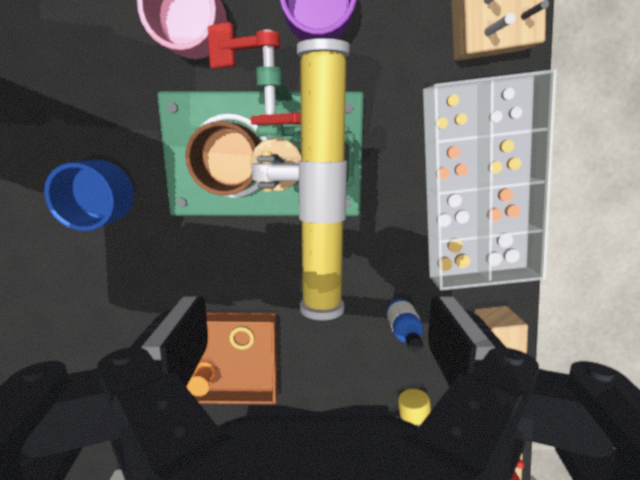

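View pics/s9c.png

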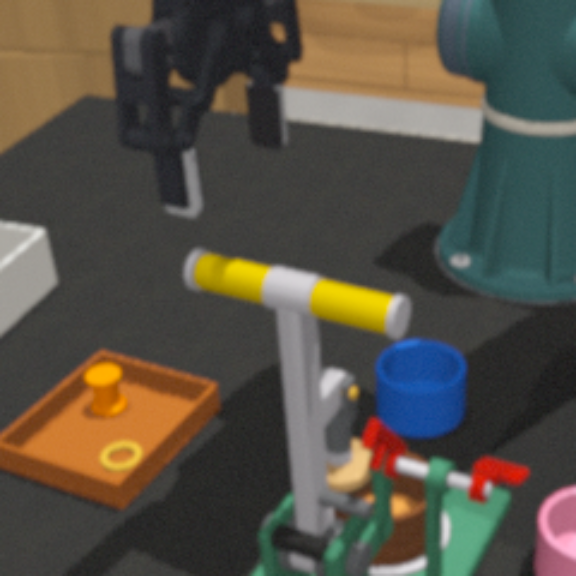

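Handle axis is at column 323, 8 px (about 4 mm) to +x of prediction, and its midpoint row 187 matches. I'll shift +x by 3 mm, descend and grip.

Call:
{"method": "apply_moves", "body": {
  "steps": [
    [[1, 0.12, -0.03, -0.2, 0], [1, 0, 0, -0.4, 0], [1, 0, 0, -0.5, 0], [1, 0, 0, -0.5, 0], [1, 0, 0, -0.5, 0], [1, 0, 0, -0.4, 0], [1, 0, 0, -0.3, 0], [1, 0, 0, -0.1, 0], [1, 0, 0, 0, 0], [1, 0, 0, 0, 0], [-1, 0, 0, 0, 0], [-1, 0, 0, 0, 0], [-1, 0, 0, 0, 0], [-1, 0, 0, 0, 0], [-1, 0, 0, 0, 0], [-1, 0, 0, 0, 0], [-1, 0, 0, 0, 0], [-1, 0, 0, 0, 0], [-1, 0, 0, 0, 0]]
  ],
  "squeeze": 60
}}

```text
time_s: 18.08
ee_pos: [0.6444, -0.0679, 0.3015]
tcp_rot: [[0.994, -0.112, -0.0], [-0.112, -0.994, -0.0], [-0.0, 0.0, -1.0]]
force: [-3.6, -0.5, 4.5]
opening: 0.0205
```

Run:
```python
from h import *
c=snap('wrist','w10.png');s=snap('scene','s10.png');cv2.imwrite('pics/s10c.png',cv2.resize(s['image'][80:320,150:390,::-1],None,fx=2.4,fy=2.4))
rel(.6417,-.0673,.301,1.4578)
```

```text
t 18.1833 p [ 0.6445 -0.068   0.3015] camang 1.4582 F [-2.17 -0.58  4.7 ] open 0.0201
units -0.11 0.03 -0.02 -0.0
```

View pics/w10.png

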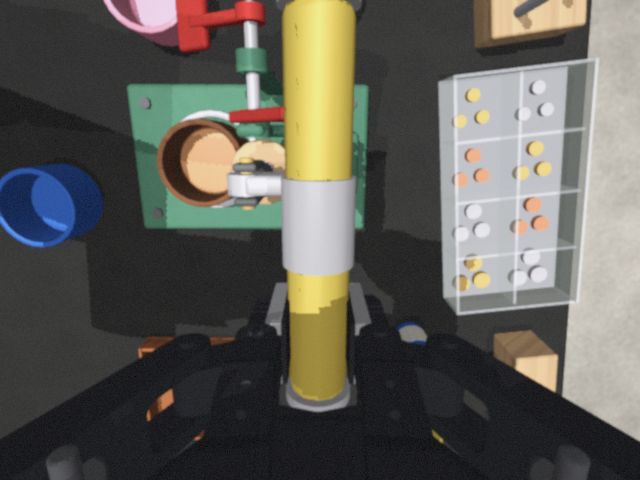

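View pics/s10c.png

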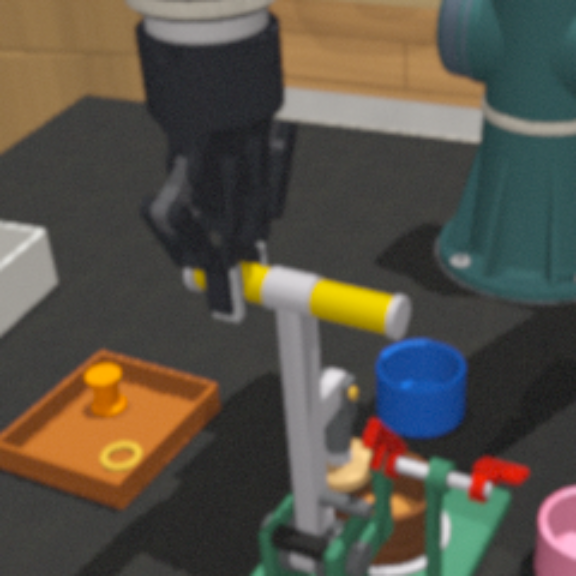

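The handle is gripped (opening 20 mm) and the catch is down. Pulling along the first part of the arc.

Call:
{"method": "apply_moves", "body": {
  "steps": [
    [[-1, -0.21, 0.024, -0.002, 0], [-1, -0.21, 0.024, -0.008, 0], [-1, -0.415, 0.047, -0.034, 0], [-1, -0.415, 0.047, -0.05, 0], [-1, -0.41, 0.047, -0.073, 0], [-1, -0.41, 0.047, -0.094, 0], [-1, -0.4, 0.046, -0.115, 0], [-1, -0.398, 0.045, -0.134, 0], [-1, -0.388, 0.044, -0.153, 0], [-1, -0.381, 0.044, -0.173, 0], [-1, -0.37, 0.042, -0.192, 0], [-1, -0.362, 0.041, -0.211, 0], [-1, 0, 0, 0, 0]]
  ]
}}

```text
time_s: 19.27
ee_pos: [0.534, -0.0553, 0.2699]
tcp_rot: [[0.994, -0.112, -0.0], [-0.112, -0.994, -0.0], [-0.0, 0.0, -1.0]]
force: [-0.9, -0.1, 3.5]
opening: 0.0198
```

Run:
```python
from h import *
c=snap('wrist','w11.png');s=snap('scene','s11.png')
rel(.6445-.9936*.1098,-.068+.1133*.1098,.3015-.031,1.4578)
```

```text
t 19.3667 p [ 0.5349 -0.0554  0.2704] camang 1.4581 F [-2.15  0.61  6.63] open 0.0199
units 0.02 -0.01 0.0 -0.0
```

View pics/s11.png

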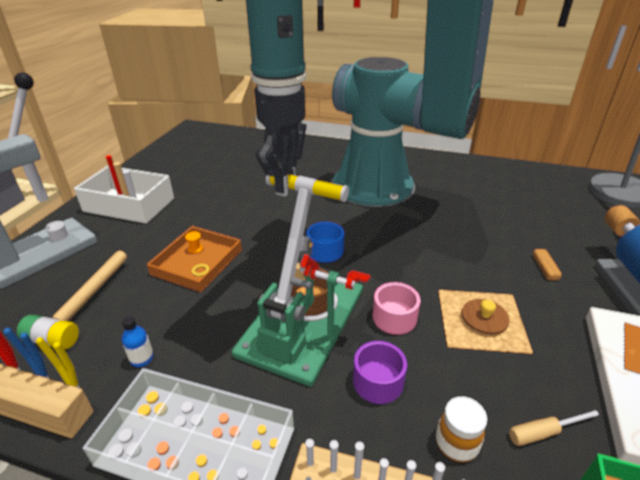

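The arm follows as planned. Continuing the arc to about 1.15 rad.

Call:
{"method": "apply_moves", "body": {
  "steps": [
    [[-1, -0.349, 0.04, -0.228, 0], [-1, -0.339, 0.039, -0.246, 0], [-1, -0.326, 0.037, -0.263, 0], [-1, -0.313, 0.036, -0.278, 0], [-1, -0.298, 0.034, -0.293, 0], [-1, -0.283, 0.032, -0.309, 0], [-1, -0.267, 0.03, -0.322, 0], [-1, -0.252, 0.029, -0.336, 0], [-1, -0.233, 0.027, -0.347, 0], [-1, -0.217, 0.025, -0.359, 0], [-1, -0.199, 0.023, -0.37, 0], [-1, -0.18, 0.02, -0.379, 0], [-1, 0, 0, 0, 0]]
  ],
  "squeeze": 80
}}

```text
time_s: 20.45
ee_pos: [0.4557, -0.0463, 0.1761]
tcp_rot: [[0.994, -0.113, 0.004], [-0.113, -0.994, -0.0], [0.004, -0.0, -1.0]]
force: [4.9, 1.4, 6.9]
opening: 0.02
```

Run:
```python
from h import *
s=snap('scene','s12.png')
F=.21*np.sin(1.31);D=.21*(1-np.cos(1.31))
rel(.6445-.9936*F,-.068+.1133*F,.3015-D,1.4578)
```

```text
t 20.5 p [ 0.456  -0.0463  0.1768] camang 1.4577 F [5.11 1.64 5.45] open 0.0202
units -0.53 0.05 -1.24 0.0
```

View pics/s12.png

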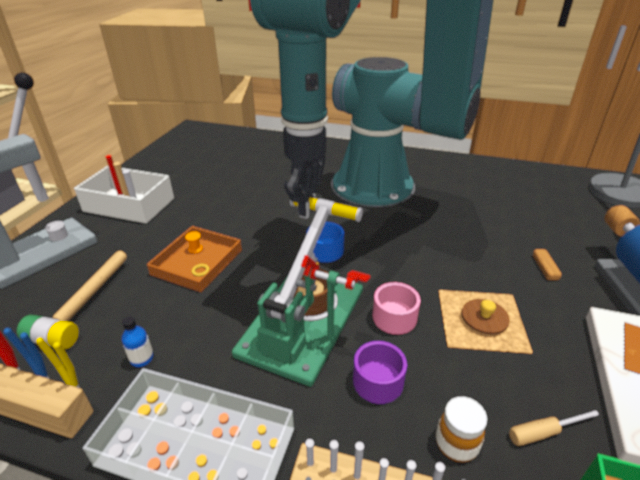

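Call:
{"method": "apply_moves", "body": {
  "steps": [
    [[-1, -0.08, 0.01, -0.2, 0], [-1, -0.08, 0.01, -0.2, 0], [-1, -0.07, 0.01, -0.2, 0], [-1, -0.07, 0.01, -0.2, 0], [-1, -0.05, 0, -0.2, 0], [-1, -0.04, 0, -0.2, 0], [-1, 0, 0, 0, 0], [-1, 0, 0, 0, 0]]
  ]
}}

```text
time_s: 21.17
ee_pos: [0.445, -0.045, 0.1471]
tcp_rot: [[0.994, -0.113, 0.001], [-0.113, -0.994, 0.0], [0.001, -0.001, -1.0]]
force: [2.8, 1.7, 9.3]
opening: 0.0198
```

Call:
{"method": "apply_moves", "body": {
  "steps": [
    [[-1, -0.02, 0, -0.06, 0], [-1, 0, 0, -0.06, 0], [-1, 0, 0, -0.04, 0], [-1, 0, 0, 0, 0], [-1, 0, 0, 0, 0]]
  ]
}}

```text
time_s: 21.58
ee_pos: [0.4439, -0.0449, 0.1434]
tcp_rot: [[0.994, -0.113, 0.0], [-0.113, -0.994, 0.0], [0.0, -0.0, -1.0]]
force: [-1.8, 1.4, 15.5]
opening: 0.0198
```

Call:
{"method": "apply_moves", "body": {
  "steps": [
    [[-1, 0, 0, -0.05, 0], [-1, 0, 0, -0.04, 0], [-1, 0, 0, 0, 0], [-1, 0, 0, 0, 0], [-1, 0, 0, 0, 0]]
  ]
}}

```text
time_s: 22.0
ee_pos: [0.4433, -0.0448, 0.1413]
tcp_rot: [[0.994, -0.112, -0.001], [-0.112, -0.994, 0.001], [-0.001, -0.0, -1.0]]
force: [-3.6, 2.7, 17.3]
opening: 0.0199
```

Run:
```python
from h import *
s=snap('scene','s13.png');w=snap('wrist','w13.png');t=snap('top','t13.png')
cv2.imwrite('pics/s13c.png',cv2.resize(s['image'][150:390,200:540,::-1],None,fx=2.3,fy=2.3))
rel(.444,-.045,.143,1.4578)
print(get_state()['qvel'].round(4))
```

```text
t 22.15 p [ 0.4433 -0.0449  0.1413] camang 1.4581 F [-3.74  1.81 18.41] open 0.0199
units 0.03 -0.01 0.07 -0.0
[-0.0002 -0.001   0.0012 -0.0002 -0.0001 -0.0014]
```

View pics/s13c.png

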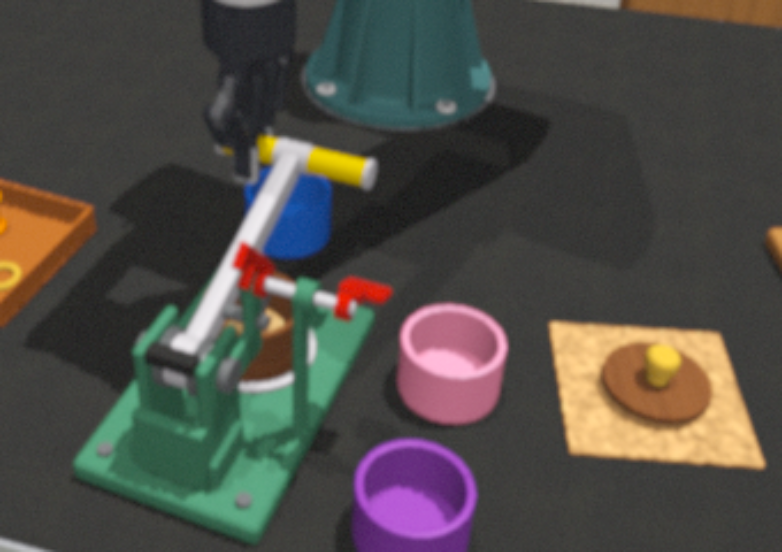

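View pics/w13.png

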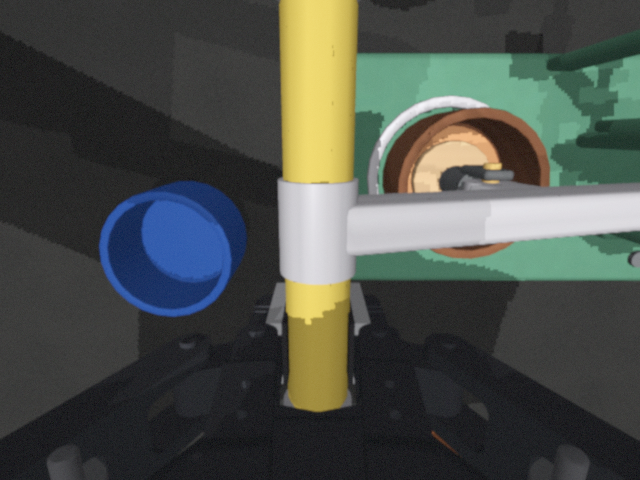

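View pics/t13.png

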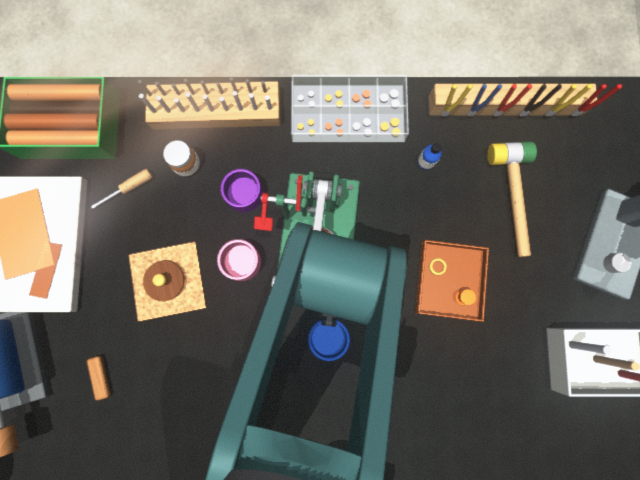

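Foot is in the pot, catch is down and the lid is on the mat. The last 2 mm still yielded softly (+2 N), so it may not be at the hard stop. Pressing further in small steps.

Call:
{"method": "apply_moves", "body": {
  "steps": [
    [[-1, 0, 0, -0.06, 0], [-1, 0, 0, -0.05, 0], [-1, 0, 0, 0, 0], [-1, 0, 0, 0, 0]]
  ]
}}

```text
time_s: 22.48
ee_pos: [0.4426, -0.0447, 0.1386]
tcp_rot: [[0.994, -0.112, -0.002], [-0.112, -0.994, 0.001], [-0.002, -0.0, -1.0]]
force: [-6.9, 2.9, 21.3]
opening: 0.0198
```

Run:
```python
from h import *
s=dict(np.load('pics/scene0.npz')) ; s=snap('scene','s14.png')
rel(.444,-.045,.143,1.4578)
im=s['image'][:,:,::-1]
cv2.imwrite('pics/s14c.png',cv2.resize(im[190:260,280:380],None,fx=7,fy=7,interpolation=2))
for th in (1.2,1.25,1.28,1.31):
  o=[]
  for y in(-.065,.065):
    px=.115-.21*np.sin(th); o.append(np.round(proj(s,[.532+px*.9936+y*.1133,-.0145-px*.1133+y*.9936,.11+.21*np.cos(th)]),1))
  print(th,o,[((a-[280,190])*7).round() for a in o])
```

```text
t 22.5333 p [ 0.4426 -0.0448  0.1386] camang 1.4582 F [-6.84  2.26 20.89] open 0.0198
units 0.05 -0.01 0.17 -0.0
1.2 [array([296.5, 204.6]), array([358.8, 219.1])] [array([116., 102.]), array([552., 204.])]
1.25 [array([297.5, 207.9]), array([359.2, 222.5])] [array([122., 125.]), array([554., 228.])]
1.28 [array([298., 210.]), array([359.4, 224.5])] [array([126., 140.]), array([556., 242.])]
1.31 [array([298.5, 212.1]), array([359.6, 226.7])] [array([130., 155.]), array([557., 257.])]
```

View pics/s14c.png

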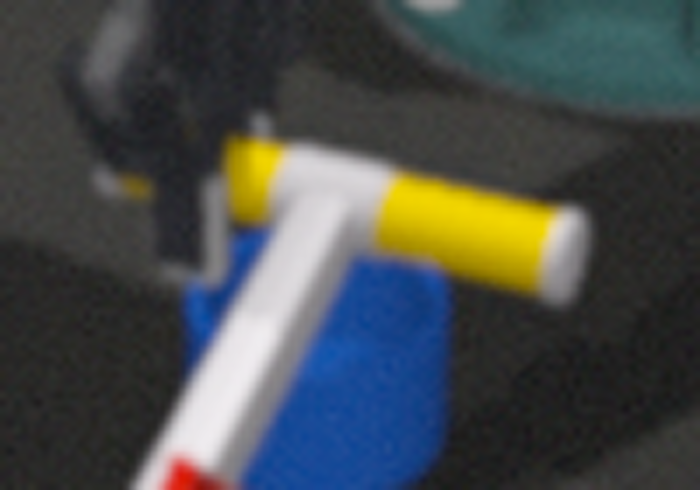

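Run:
```python
from h import *
for n,t in (('s12',1.15),('s13',None),('s14',None),('scene0',0)):
  c=dict(np.load(f'pics/{n}.npz')); hsv=cv2.cvtColor(c['image'],cv2.COLOR_RGB2HSV)
  m=cv2.inRange(hsv,(22,150,120),(34,255,255)); m[:170]=0;m[260:]=0;m[:,:220]=0;m[:,375:]=0
  nn,l,s,ce=cv2.connectedComponentsWithStats(m); 
  print(n,[(s[i].tolist(),ce[i].round(2).tolist()) for i in range(1,nn) if s[i,4]>40])
  def pr(th,y):
    px=.115-.21*np.sin(th); return proj(c,[.532+px*.9936+y*.1133,-.0145-px*.1133+y*.9936,.11+.21*np.cos(th)])
  for th in ([t] if t is not None else [1.25,1.28,1.31,1.34]): print(th,np.round(pr(th,.0375),2))
```

```text
s12 [([309, 198, 8, 12, 70], [312.34, 202.74]), ([332, 202, 25, 18, 304], [343.85, 210.22])]
1.15 [344.46 212.7 ]
s13 [([312, 209, 8, 12, 68], [315.28, 213.93]), ([334, 214, 25, 16, 279], [346.01, 221.23])]
1.25 [345.63 219.25]
1.28 [345.9  221.33]
1.31 [346.14 223.46]
1.34 [346.33 225.63]
s14 [([312, 210, 8, 12, 69], [315.38, 214.58]), ([334, 215, 25, 17, 277], [346.1, 222.28])]
1.25 [345.63 219.25]
1.28 [345.9  221.33]
1.31 [346.14 223.46]
1.34 [346.33 225.63]
scene0 [([231, 185, 31, 21, 440], [245.92, 194.43]), ([279, 196, 34, 23, 519], [295.56, 206.26])]
0 [297.2  207.56]
```

Call:
{"method": "apply_moves", "body": {
  "steps": [
    [[-1, 0, 0, -0.06, 0], [-1, 0, 0, -0.06, 0], [-1, 0, 0, 0, 0], [-1, 0, 0, 0, 0]]
  ]
}}

```text
time_s: 22.87
ee_pos: [0.4418, -0.0446, 0.1354]
tcp_rot: [[0.994, -0.112, -0.004], [-0.112, -0.994, 0.001], [-0.004, -0.0, -1.0]]
force: [-3.7, 1.7, 22.1]
opening: 0.0199
```

Run:
```python
from h import *
c=snap('scene','s15.png'); rel(.444,-.045,.143,1.4578); snap('wrist','w15.png')
hsv=cv2.cvtColor(c['image'],cv2.COLOR_RGB2HSV)
m=cv2.inRange(hsv,(22,150,120),(34,255,255)); m[:170]=0;m[260:]=0;m[:,:220]=0;m[:,375:]=0
nn,l,s,ce=cv2.connectedComponentsWithStats(m); 
print([(s[i].tolist(),ce[i].round(2).tolist()) for i in range(1,nn) if s[i,4]>40])
```

```text
t 22.9167 p [ 0.4418 -0.0446  0.1354] camang 1.4586 F [-4.06  2.5  22.76] open 0.0201
units 0.09 -0.02 0.3 -0.0
[([312, 211, 8, 11, 67], [315.49, 215.46]), ([334, 216, 25, 16, 272], [346.22, 223.04])]
```

View pics/w15.png

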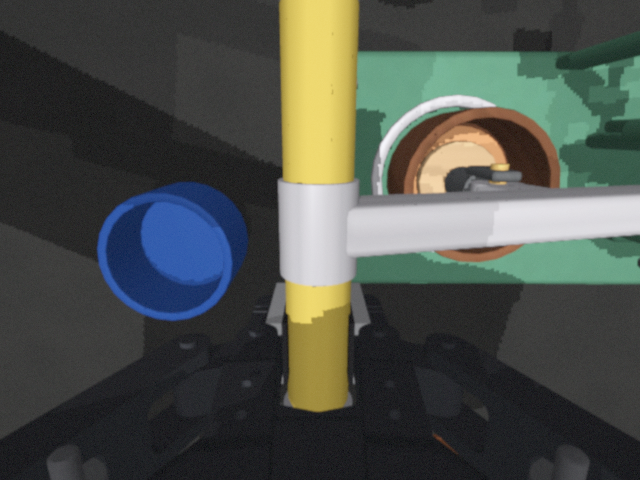

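Call:
{"method": "apply_moves", "body": {
  "steps": [
    [[-1, 0.02, 0, -0.06, 0], [-1, 0, 0, -0.06, 0], [-1, 0, 0, 0, 0], [-1, 0, 0, 0, 0]]
  ]
}}

```text
time_s: 23.3
ee_pos: [0.4413, -0.0445, 0.1333]
tcp_rot: [[0.994, -0.112, -0.006], [-0.112, -0.994, 0.001], [-0.006, -0.0, -1.0]]
force: [-9.4, 1.5, 38.7]
opening: 0.0199
```

```bash
cat > q.py <<'E'
from h import *
import sys
c=snap('scene',sys.argv[1]+'.png'); rel(.444,-.045,.143,1.4578)
hsv=cv2.cvtColor(c['image'],cv2.COLOR_RGB2HSV)
m=cv2.inRange(hsv,(22,150,120),(34,255,255)); m[:170]=0;m[260:]=0;m[:,:220]=0;m[:,375:]=0
nn,l,s,ce=cv2.connectedComponentsWithStats(m); 
print([(s[i].tolist(),ce[i].round(2).tolist()) for i in range(1,nn) if s[i,4]>40])
im=c['image'][:,:,::-1]; cv2.imwrite('pics/'+sys.argv[1]+'c.png',cv2.resize(im[190:350,230:390],None,fx=3.7,fy=3.7,interpolation=2))
E
python3 q.py s16
```

```text
t 23.35 p [ 0.4414 -0.0445  0.1333] camang 1.4589 F [-9.76  1.8  37.83] open 0.0198
units 0.11 -0.02 0.39 -0.001
[([312, 211, 9, 12, 69], [315.61, 216.23]), ([334, 216, 25, 17, 275], [346.3, 223.73])]
```

View pics/s16c.png

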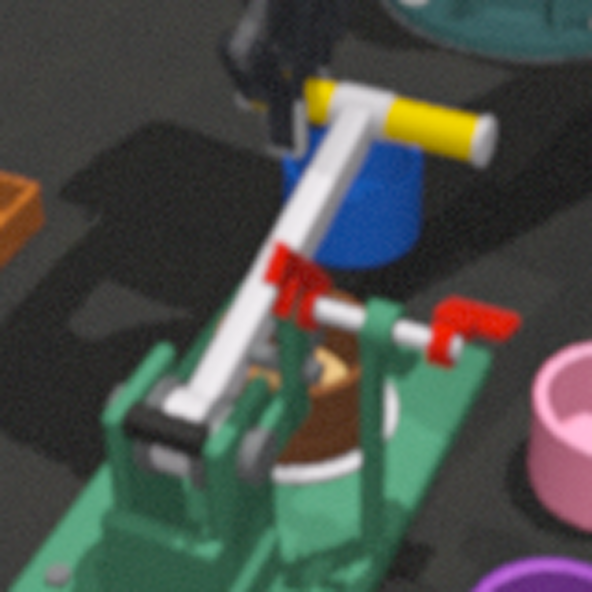

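Force jumped to 38 N and the handle is at row 223.7, against a predicted 223.5 for 1.31 rad. That is the hard stop. Easing the push slightly and letting it settle.

Call:
{"method": "apply_moves", "body": {
  "steps": [
    [[-1, 0, 0, 0.05, 0], [-1, 0, 0, 0, 0], [-1, 0, 0, 0, 0], [-1, 0, 0, 0, 0], [-1, 0, 0, 0, 0], [-1, 0, 0, 0, 0]]
  ]
}}

```text
time_s: 23.85
ee_pos: [0.4415, -0.0446, 0.1342]
tcp_rot: [[0.994, -0.112, -0.005], [-0.112, -0.994, 0.001], [-0.005, -0.0, -1.0]]
force: [-7.7, 1.6, 32.4]
opening: 0.0197
```

```bash
python3 q.py s17; python3 -c "
from h import *
print(get_state()['qvel'].round(4))"
```

```text
t 23.9 p [ 0.4415 -0.0446  0.1342] camang 1.4588 F [-8.18  3.12 31.17] open 0.02
units 0.1 -0.02 0.35 -0.001
[([312, 211, 8, 12, 66], [315.56, 215.82]), ([334, 216, 25, 17, 278], [346.13, 223.41])]
[ 0.0005  0.0003  0.0011 -0.0017 -0.0013  0.0001]
```

View pics/s17.png

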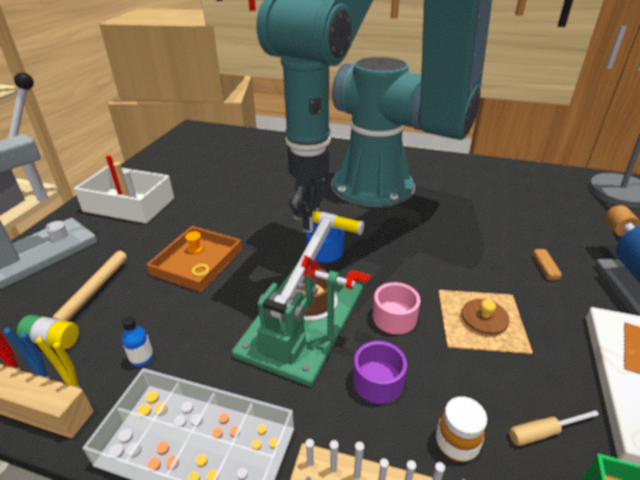

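The lever is at its stop and at rest, the catch is down, the lid is centred on the mat and nothing else has moved. Handing in.

```bash
python3 -c "
from plant import *
print(sign_off()); s=get_state(); print(s['time_s'],s['ee_pos'],s['force'])"
```

```text
the job is handed in; nothing more can be done
None
the job is handed in; nothing more can be done
```

The job is handed in, with no verdict reported. I lifted the lid off by its brass knob and laid it knob up near the centre of the cork mat. I then pushed the red catch down to its stop, gripped the yellow handle and pulled the press arm down to its hard stop. The arm is still holding it there.

**Last checks (t ≈ 23.9 s of 64):**
- **Arm position:** the handle was at image row 223.4, against 223.5 predicted for 1.31 rad, and the joints were at rest.
- **Push:** about 31 N of upward reaction on the tool, with the grip at 80 N.
- **Catch, pot and lid:** in the pictures the catch is down, the foot bears inside the pot in its nest, the lid is on the mat, and no other item had visibly moved.

**Disagreements:**
- The stop came about 11 mm lower at the tool than the nominal arc predicted. The fingers probably slid a few millimetres down the handle.
- My image prediction of the handle position was 1–2 px off at other angles. I therefore took the hard stop from a clear force jump, from about 23 to 38 N, and then eased the push slightly.
- I could not measure the foot force directly.

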